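# Slide the box of cut glass down the bay of the strip rack

## Robot

A 7-joint arm with a two-finger parallel gripper is mounted at the origin on the work surface. World frame = base frame: x ahead of the robot, y to its left, z up, the work surface at z = 0. Lengths are in mm, angles in degrees, forces in N, time in s.
With the tool pointing down it reaches from about 400 to 850 mm from the base axis. Payload 4.5 kg.
Tool frame: the origin (TCP) lies midway between the tips of the shut fingers; the grasp point (between the pads) lies 19 mm behind it; z points along the fingers, y is the direction in which the jaws open and shut (so a half turn about z gives the same grasp; the last joint's range is limited). The gripper opens to 85 mm and grips with 20 to 120 N. Pads are 22 mm wide; open, the fingers measure 114 mm over their backs; the gripper's body (76 mm by 85 mm) begins 54 mm behind the grasp point. The pads swing forward as they close: fully open they stand 13 mm farther back than shut.
Start: joints at [65.019, 39.483, -11.15, 89.685, 9.013, 51.709, -12.324], TCP at [282.974, -557.297, 231.317] pointing down, gripper open.
Joint ranges: [-172.22, 172.22], [-26.19, 119.32], [-84.43, 86.54], [7.71, 146.69], [-57.33, 237.33], [2.42, 119.75], [-152.13, 152.13]. Speed limits (degrees/s): [147.25, 147.25, 180, 180, 180, 180, 180].

## Interface

Orientations are given as a 3x3 rotation matrix whose columns are the frame's x, y, z axes.
In Python, from bench import env, imaging gives the robot as it stands. The module is installed in compiled form; this text tells all that it offers.
- The arm moves only by the shell command python3 -m crank 'ROWS' [OPENING] [FORCE]. ROWS is JSON, a list that holds one entry, the list of rows, each a list of 6 numbers: the shift along the tool's x, y, z normalised to -1 to 1, where 1 is 500 mm, then the turn, a rotation vector about the tool's x, y, z normalised to -1 to 1, where 1 is pi/2 rad. In form: [[[x, y, z, rx, ry, rz], ...]]. A call has 1 to 10 rows; each row is the pose to reach, as a shift and turn from the pose commanded when the call began, along the tool's axes at that moment; what a row does not reach only later rows make up. A row lasts 1/8 s, in which the tool goes at most 62.5 mm and 10.7 degrees, less where a joint would pass 70% of its speed; a pose out of reach is approached as far as the arm can. A call with a number of a shift or a turn outside -1 to 1 is refused whole. A call with a gripper value outside its range is refused whole. OPENING is the closure, from -1 (fully open) to 1 (shut), so that 0 is half open, set as the call begins (- or left out, the last holds). The fingers move at their own pace and stop on an object; FORCE is the grip in N (left out, the last holds). Time passes only in rows, so rows that repeat a pose let the fingers close. It gives the time, the measured TCP pose, the force and the opening at its end, in the units of the state.
- env.get_state(): the state, without advancing time (a new reading comes with each control period).
- imaging.get_image(name): name is "scene" or "top" or "wrist"; returns the picture (480x640x3 uint8, red, green, blue); there is no depth.
- imaging.camera_info(name): a dict with "fov_y" (degrees; the focal length in pixels is half the picture's height over the tangent of half this angle, whatever the lens; pixels are square), "cx", "cy" (the principal point, pixels), "D" ([k1, k2, p1, p2, k3] as OpenCV has them; the pictures are not rectified), "R" (3x3) and "t" (3): a world point X has camera coordinates R X + t. Camera axes: x right, y down, z forward; pixel columns grow to the right and rows downward; lengths in mm; the calibration is good to about 2 mm. A picture is of the moment at which its call begins: read the wrist's pose just before it. camera_info takes no time and is no camera call; for the wrist camera it gives the pose at the moment of the call.
- env.job_done(): hands the job in, once; it reports no verdict.
The state is a dict: "time": time; "q": joint angles; "joint_velocities": joint speeds; "joint_torque": joint torques, N m; "position": TCP position; "tool_rot": TCP orientation; "ft_force": force on the tool from outside, world axes, zero at the start; "ft_torque": the same for the moment, N m; "gripper_width": finger opening in mm.
Only numpy, scipy, OpenCV 4.12 (cv2) and the standard library are available. Lean on these libraries where they do the work, as an engineer would, in place of code of your own. Each camera call takes 0.05 s, during which the arm holds its last target. There are 200 camera calls.

## Task

The open wooden box of cut glass pieces stands crooked in front of the strip rack on the glazing bench. Push it with the fingers along the bench, straight down the bay between the rack's two side rails, until its leading end rests squarely against the end stop, then leave it there. Neither the box nor the robot may touch the rails or the glass strips standing in them; do not lift or tip the box, and leave everything else on the bench where it is.

Things in the scene. Friction and masses are not known exactly. Their poses are not given: they have to be found in the camera images.
- box: Loose open wooden box, 120 mm long (its x), 96 wide (its y), 60 high, flat upright walls, packed full to the rim with thin glass pieces on edge; 0.5 to 0.95 kg. Origin: centre of its underside. Both ends are alike. It slides on the bench by friction (about 4 to 13 N). It starts centred 115 to 155 mm before the mouth, up to 32 mm off line, turned by up to 0.35 rad.
- rack: Fixed timber rack, a U from above: two side rails and a cross batten, 40 mm high (end stop). Origin: on the bench, middle of the bay's open mouth; x points down the bay (the way to push), y across it. The bay is 120 mm wide (rail faces at y = -60, +60), 180 long (mouth x = 0, stop face x = 180); its floor is the bench. Home: box centre at x = 120, y = 0 mm.
- rail_near: The side rail on the robot's side: a timber batten 180 mm long, 24 mm wide, 26 mm high, with two glass strips on edge in its grooves, their upper edges 54 mm above the bench. Origin: centre of its underside, at x = 90, y = -72 mm in the rack's frame; same axes as the rack. Must not be touched.
- rail_far: The side rail on the side away from the robot, like the other; origin at x = 90, y = +72 mm in the rack's frame. Must not be touched.
- spool: Bystander: spool of solder standing on its flange beyond the rack's mouth, 56 mm across, 43 mm high; origin under its centre.
- flux: Bystander: small amber jar with a black cap, 46 mm across, 58 mm high, beyond the far rail; origin under its centre.
- cutter: Bystander: pencil-shaped glass cutter lying on the far side of where the box starts, 127 mm long, 13 mm wide; x along it, origin at its underside near its middle.
- pliers: Bystander: green-handled grozing pliers lying flat on the robot's side of the near rail, 165 mm long, 45 mm wide; x along them to the jaws, origin at their underside near the pivot.
- nippers: Bystander: black-handled lead nippers lying flat past the end stop on the robot's side, 155 mm long, 45 mm wide; origin at their underside near the pivot.
- tub: Bystander: red square plastic tub of lead offcuts, 118 mm across its rim, 100 mm high, past the end stop on the far side; origin under its centre.

How it is judged (in metres and radians):
At the end, for the whole second after the job is handed in: The box stands flat and still in the bay, its leading end against the end stop (centre within 6 mm of home along the bay), in line with the bay to 0.09 rad and clear of both rails (x of box in the frame of rack between 0.114 and 0.123 m and y of box in the frame of rack between -0.012 and 0.012 m and angle between the x axis of box and the x axis of rack, either way round below 0.09 rad and angle between box's own z axis and vertical below 0.05 rad and height (world z) of box below 0.004 m and linear speed of box below 0.01 m/s); the robot touches nothing.
It fails at once if a side rail or a glass strip in it is touched (by the box, the robot or anything else) (contact force between any of rail_near, rail_far and anything else above 0.2 N).
It fails at once if the box is lifted or tipped (height (world z) of box above 0.008 m or angle between box's own z axis and vertical above 0.1 rad).
It fails at once if a bystander is moved by more than 10 mm (distance of any of pliers, nippers, cutter, spool, flux, tub from where it was at the start of the episode above 0.01 m).
It also fails if it takes over 72 s, if anything falls off the work surface, if the arm or the gripper's body presses on something with over 40 N, if the wrist force passes 120 N, or if a joint passes its speed limit or range.

## Working session

There is one attempt and no reset: what is moved stays moved. The work goes in short steps, Python scripts to look and compute and a shell command to move; the robot and the scene stay as the last step left them, time stands still between calls to the robot, and variables do not carry over. Pictures are saved under pics/ and viewed, on a budget of 10 in all, crops included, one or two more only if the job needs it, and the job is handed in when it is done.

```bash
mkdir -p pics; python3 - <<'E'
from bench import env, imaging
import cv2
s=env.get_state();print(s['time'],s['position'],s['tool_rot'],s['gripper_width'])
for n in("top","scene"):
    print(n,imaging.camera_info(n))
    cv2.imwrite(f"pics/{n}0.png",imaging.get_image(n)[:,:,::-1])
E
```

```text
0.0 [ 282.59616783 -556.73596649  230.47990254] [[ 8.91631439e-01  4.52760956e-01 -9.45090889e-04]
 [ 4.52761924e-01 -8.91630060e-01  1.57358512e-03]
 [-1.30213542e-04 -1.83095914e-03 -9.99998315e-01]] 85.384954810161
top {'fov_y': 46.24421456340449, 'cx': 322.96106885961404, 'cy': 244.00406510616307, 'D': array([-0.03155138,  0.        ,  0.        ,  0.        ,  0.        ]), 'R': array([[-0.01397909, -0.99966794, -0.02164697],
       [-0.98632398,  0.01734167, -0.16390326],
       [ 0.16422423,  0.01905971, -0.98623888]]), 't': array([-67.90619579, 557.52990787, 981.68786205])}
scene {'fov_y': 47.286086358516364, 'cx': 319.9757728494033, 'cy': 246.67362102813146, 'D': array([-0.007558,  0.      ,  0.      ,  0.      ,  0.      ]), 'R': array([[ 0.84915972,  0.52792688,  0.01486555],
       [ 0.41369219, -0.64739102, -0.64011221],
       [-0.32830862,  0.54970726, -0.7681376 ]]), 't': array([-457.06239368, -262.7097532 , 1295.51675312])}
```

View pics/top0.png

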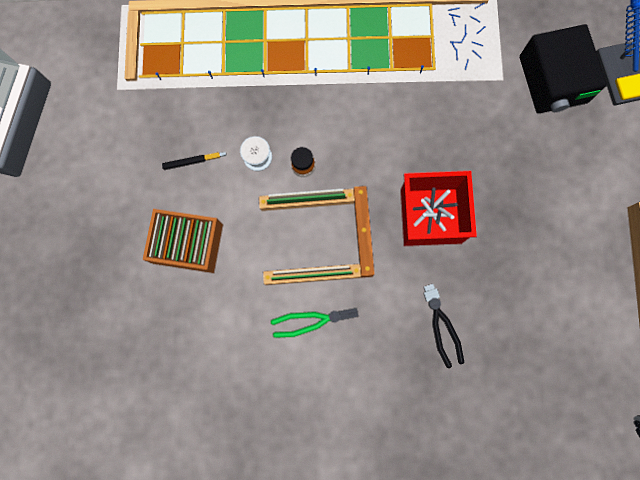

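View pics/scene0.png

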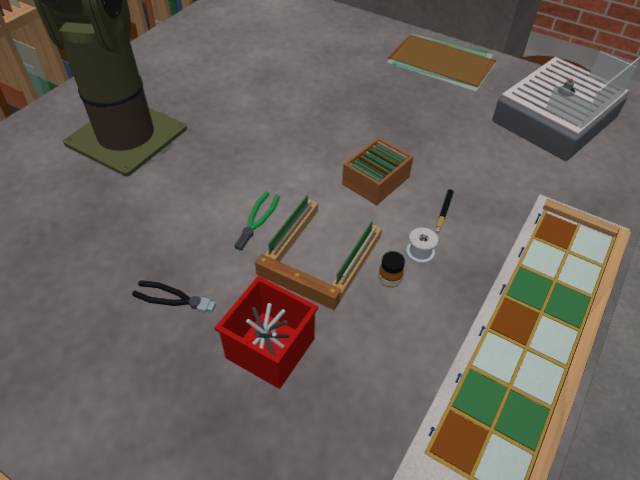

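The top view shows the box at about (183,240), with its left end at about (150,235). The rack mouth is near x≈263 (rails at rows ~200 and ~278) and the stop is at about (365,232), so the push goes image-right (world -y). I'll enlarge that area to read the corners.

```bash
python3 - <<'E'
import cv2
im=cv2.imread("pics/top0.png")[175:300,135:385]
cv2.imwrite("pics/crop0.png",cv2.resize(im,None,fx=3.2,fy=3.2,interpolation=cv2.INTER_CUBIC))
E
```

```text
(no output)
```

View pics/crop0.png

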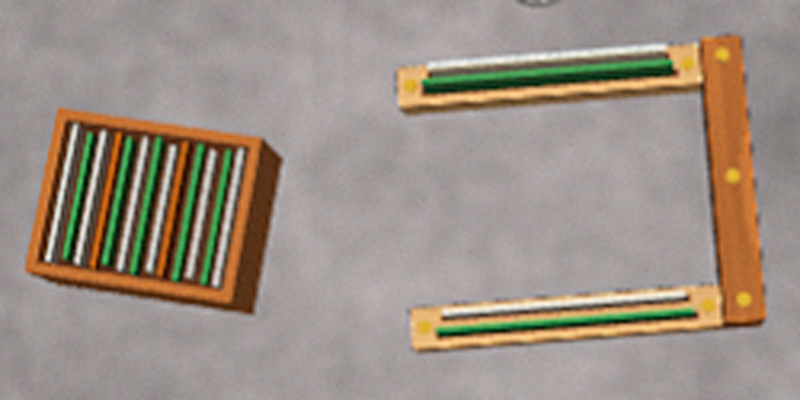

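Corners read in the crop (x3.2, offset 135,175):
- **Box rim:** (60,107), (265,138), (235,302), (27,271).
- **Rail mouth ends:** far (397,68)/(400,101), near (411,311)/(414,340).
- **Stop edge:** (702,38) to (722,323).

Next I'll fit both poses.

```bash
cat > h.py <<'E'
import numpy as np, cv2
from scipy.optimize import least_squares
from bench import env, imaging
def cam(n):
    c=imaging.camera_info(n); f=240/np.tan(np.radians(c['fov_y']/2))
    return np.array([[f,0,c['cx']],[0,f,c['cy']],[0,0,1]]),c
def proj(P,n,kc=None):
    K,c=kc or cam(n)
    return cv2.projectPoints(np.array(P,float),cv2.Rodrigues(c['R'])[0],np.array(c['t']),K,c['D'])[0][:,0]
def w(p,L):
    c,s=np.cos(p[2]),np.sin(p[2]); L=np.array(L,float)
    return np.c_[p[0]+c*L[:,0]-s*L[:,1],p[1]+s*L[:,0]+c*L[:,1],L[:,2]]
def fit(L,px,n,x0,kc=None):
    kc=kc or cam(n)
    r=least_squares(lambda p:(proj(w(p,L),n,kc)-px).ravel(),x0,x_scale=[10,10,.1],loss='soft_l1')
    return r.x,np.round((proj(w(r.x,L),n,kc)-px),1).tolist()
BOX=[(-60,48,60),(60,48,60),(60,-48,60),(-60,-48,60)]
def inrack(R,p):
    d=np.array(p[:2])-R[:2]; c,s=np.cos(R[2]),np.sin(R[2])
    return np.array([c*d[0]+s*d[1],-s*d[0]+c*d[1],np.degrees(p[2]-R[2])])
E
python3 - <<'E'
from h import *
f=lambda a:np.array(a)/3.2+[135,175]
b,e=fit(BOX,f([(60,107),(265,138),(235,302),(27,271)]),"top",[550,150,-1.57]);print(b,e)
L=[(0,84,26),(0,60,26),(0,60,0),(0,-60,26),(0,-84,26),(0,-84,0),(180,84,40),(180,-84,40)]
R,e=fit(L,f([(397,68),(400,101),(402,112),(411,311),(414,340),(416,351),(702,38),(722,323)]),"top",[550,0,-1.57]);print(R,e)
print(inrack(R,b))
np.save("R.npy",R);np.save("b.npy",b)
# scene check
o=cv2.imread("pics/scene0.png")
for p,L2,c in((b,BOX,(0,0,255)),(R,[(0,60,0),(180,60,0),(180,-60,0),(0,-60,0)],(255,255,0))):
    cv2.polylines(o,[np.int32(proj(w(p,L2),"scene")*16)],True,c,1,cv2.LINE_AA,4)
cv2.imwrite("pics/ov.png",cv2.resize(o[130:310,220:430],None,fx=3,fy=3,interpolation=cv2.INTER_CUBIC))
E
```

```text
[568.25859908 181.31929759  -1.73546004] [[0.2, 0.1], [-0.0, -0.3], [-0.3, 0.1], [0.1, 0.1]]
[571.78736512  38.86299072  -1.51878122] [[0.1, -1.2], [-0.2, 0.9], [0.9, 0.5], [-0.6, -1.7], [-0.9, 2.1], [0.2, -0.0], [-0.1, -0.4], [0.6, -0.0]]
[-142.44710386    3.88254537  -12.41478196]
```

View pics/ov.png

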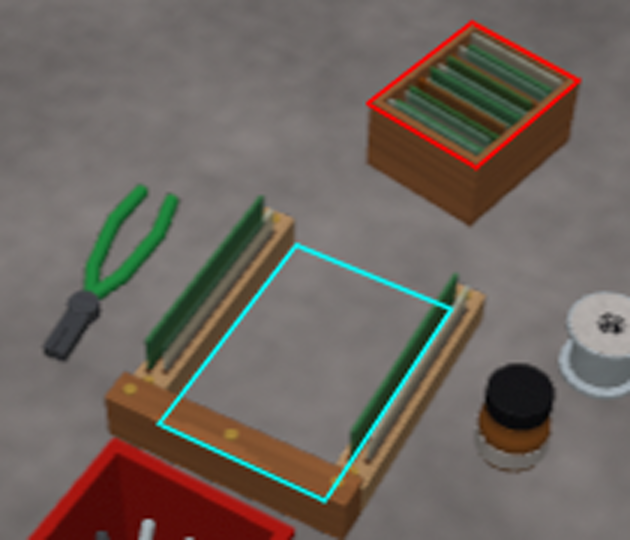

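The fit holds in the second camera: the red outline lies on the box rim and the cyan one on the bay floor. The box is in the rack frame at about (-142, 4) mm, -12.4°. I'll go behind the box with the fingers part open and the jaws along its rear face, then push it round an arc of about 165 mm radius, which should bring it onto the centreline.

```bash
cat >> h.py <<'E'
def rel(x,y,z,yaw):
    s=env.get_state(); T=s['tool_rot']; a=np.radians(yaw); c,d=np.cos(a),np.sin(a)
    G=np.array([[c,d,0],[d,-c,0],[0,0,-1]])
    sh=T.T@(np.array([x,y,z])-s['position'])/500
    rv=cv2.Rodrigues(T.T@G)[0].ravel()/(np.pi/2)
    return np.round(np.r_[sh,rv],4).tolist()
def toolpose(p,back):  # TCP pose 'back' mm behind box centre p (x,y,yaw rad)
    return p[0]-back*np.cos(p[2]),p[1]-back*np.sin(p[2]),np.degrees(p[2])+180
E
python3 - <<'E'
from h import *
b=np.load("b.npy");t=toolpose(b,100);print(t)
print(rel(430,-150,231,t[2]-25)); print(rel(t[0],t[1],231,t[2]))
E
```

```text
(np.float64(584.6506596356545), np.float64(279.96665108301363), np.float64(80.56546400352721))
[0.6311, -0.5919, 0.0, -0.0011, -0.0002, -0.3182]
[1.2963, -1.2186, 0.001, -0.001, -0.0004, -0.596]
```

```bash
python3 -m crank '[[[0.63,-0.59,0,-0.001,0,-0.32],[0.63,-0.59,0,-0.001,0,-0.32],[0.63,-0.59,0,-0.001,0,-0.32],[0.63,-0.59,0,-0.001,0,-0.32],[0.63,-0.59,0,-0.001,0,-0.32],[0.63,-0.59,0,-0.001,0,-0.32],[0.63,-0.59,0,-0.001,0,-0.32],[0.63,-0.59,0,-0.001,0,-0.32],[0.63,-0.59,0,-0.001,0,-0.32]]]' -0.18 40
python3 -c "
from h import *
b=np.load('b.npy');t=toolpose(b,100)
print(rel(t[0],t[1],231,t[2]))"
```

```text
time: 1.23
position: [429.9, -152.0, 231.1]
tool_rot: [[0.563, 0.826, 0.0], [0.826, -0.563, -0.002], [-0.001, 0.001, -1.0]]
ft_force: [-0.2, 0.4, -0.3]
gripper_width: 50.5
[0.8883, -0.2307, -0.0012, 0.0005, 0.001, -0.276]
```

```bash
python3 -m crank '[[[0.888,-0.231,0,0,0.001,-0.276],[0.888,-0.231,0,0,0.001,-0.276],[0.888,-0.231,0,0,0.001,-0.276],[0.888,-0.231,0,0,0.001,-0.276],[0.888,-0.231,0,0,0.001,-0.276],[0.888,-0.231,0,0,0.001,-0.276],[0.888,-0.231,0,0,0.001,-0.276],[0.888,-0.231,0,0,0.001,-0.276],[0.888,-0.231,0,0,0.001,-0.276]]]'
python3 - <<'E'
from h import *
b=np.load('b.npy');t=toolpose(b,100)
s=env.get_state();print(s['position'])
kc=cam("wrist");im=imaging.get_image("wrist")[:,:,::-1].copy()
R=np.load("R.npy")
for p,L in((b,BOX),(R,[(0,60,26),(180,60,0),(180,-60,0),(0,-60,26)])):
    cv2.polylines(im,[np.int32(proj(w(p,L),"wrist",kc))],True,(0,0,255),1)
cv2.imwrite("pics/wr1.png",im)
print(rel(t[0],t[1],15,t[2]))
E
```

```text
time: 2.35
position: [585.5, 279.8, 230.1]
tool_rot: [[0.165, 0.986, 0.001], [0.986, -0.165, -0.0], [-0.0, 0.001, -1.0]]
ft_force: [0.1, 0.5, -0.1]
gripper_width: 50.8
[585.45778212 279.79094148 230.05700827]
[0.005, -0.0027, 0.4302, 0.0006, 0.0012, -0.0016]
```

View pics/wr1.png

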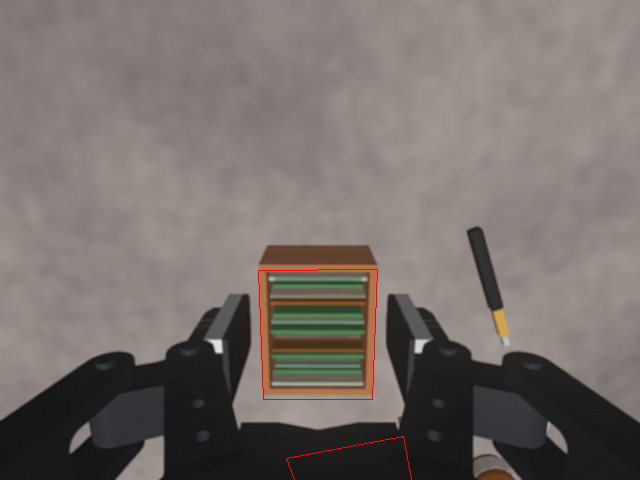

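The wrist view shows the box rim at about (262–378, 264–394). My prediction falls about 5 px below that and matches sideways, so the pose is good and there is about 25 mm of room behind the box. I'm going down now.

```bash
python3 -m crank '[[[0.005,-0.003,0.1,0,0.001,0],[0.005,-0.003,0.2,0,0.001,0],[0.005,-0.003,0.3,0,0.001,0],[0.005,-0.003,0.38,0,0.001,0],[0.005,-0.003,0.434,0,0.001,0],[0.005,-0.003,0.434,0,0.001,0],[0.005,-0.003,0.434,0,0.001,0]]]'
python3 -m crank '[[[-0.008,0,0,0,0,0],[-0.016,0,0,0,0,0],[-0.022,0,0,0,0,0],[-0.028,0,0,0,0,0],[-0.034,0,0,0,0,0],[-0.034,0,0,0,0,0]]]'
```

```text
time: 3.28
position: [585.4, 281.6, 15.3]
tool_rot: [[0.166, 0.986, 0.003], [0.986, -0.166, 0.002], [0.002, 0.003, -1.0]]
ft_force: [0.3, 0.5, -0.7]
gripper_width: 50.5
time: 4.03
position: [581.4, 265.8, 13.8]
tool_rot: [[0.164, 0.986, 0.002], [0.986, -0.164, 0.001], [0.002, 0.002, -1.0]]
ft_force: [-0.4, 0.3, -0.6]
gripper_width: 50.0
```

```bash
for i in 1 2 3; do :; done; python3 -m crank '[[[-0.006,0,0,0,0,0],[-0.012,0,0,0,0,0],[-0.012,0,0,0,0,0]]]' | sed -n '2p;4p'
python3 -m crank '[[[-0.003,0,0,0,0,0],[-0.006,0,0,0,0,0],[-0.006,0,0,0,0,0]]]' | sed -n '2p;4p'
python3 -m crank '[[[-0.003,0,0,0,0,0],[-0.006,0,0,0,0,0],[-0.006,0,0,0,0,0]]]' | sed -n '2p;4p'
python3 -m crank '[[[-0.003,0,0,0,0,0],[-0.006,0,0,0,0,0],[-0.006,0,0,0,0,0]]]' | sed -n '2p;4p'
```

```text
position: [580.4, 259.8, 13.8]
ft_force: [-0.2, 1.0, -0.3]
position: [580.0, 258.1, 14.0]
ft_force: [0.9, 2.3, -0.6]
position: [579.5, 254.7, 14.0]
ft_force: [0.8, 2.8, -0.3]
position: [579.1, 251.1, 13.9]
ft_force: [1.0, 2.4, 0.4]
```

```bash
python3 - <<'E'
from h import *
im=imaging.get_image("top")[:,:,::-1]; cv2.imwrite("pics/top1.png",im)
im=im[175:300,135:385]
cv2.imwrite("pics/crop1.png",cv2.resize(im,None,fx=3.2,fy=3.2,interpolation=cv2.INTER_CUBIC))
E
```

```text
(no output)
```

View pics/crop1.png

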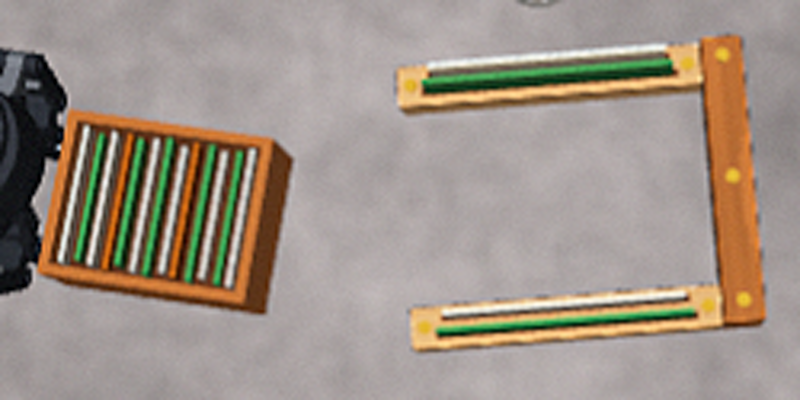

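The box has moved about 8 mm with the fingers on it; the rim corners are now at (72,110), (277,140), (250,303), (41,272). I'll refit and lay out the arc.

```bash
cat >> h.py <<'E'
def boxfit(c):
    b,e=fit(BOX,np.array(c)/3.2+[135,175],"top",[560,120,-1.6]); return b,e
def plan(b,R,R0,n,back,extra=0):
    """arc about lateral centre at radius R0 until aligned with rack, then straight"""
    q=inrack(R,b); th=np.radians(q[2]); sg=-np.sign(th)
    s=env.get_state();T=s['tool_rot'];out=[]
    for k in range(1,n+1):
        a=th*(1-k/n)
        x=q[0]+sg*R0*(np.sin(a)-np.sin(th)); y=q[1]-sg*R0*(np.cos(a)-np.cos(th))
        c,d=np.cos(R[2]),np.sin(R[2])
        p=(R[0]+c*x-d*y,R[1]+d*x+c*y,R[2]+a)
        t=toolpose(p,back); out.append(rel(t[0],t[1],15,t[2])); print(np.round([x,y,np.degrees(a)],1),out[-1])
    return p
E
python3 - <<'E'
from h import *
R=np.load("R.npy");b,e=boxfit([(72,110),(277,140),(250,303),(41,272)]);print(b,e,inrack(R,b));np.save("b.npy",b)
s=env.get_state();l=inrack(b,[*s['position'][:2],np.arctan2(s['tool_rot'][1,0],s['tool_rot'][0,0])]);print(s['position'],l)
plan(b,R,165,10,-l[0])
E
```

```text
[567.13246562 173.70962016  -1.72841821] [[0.3, -0.1], [0.2, -0.7], [-0.5, 0.2], [-0.0, 0.6]] [-134.90626791    2.36229528  -12.01131464]
[579.06902292 251.18052975  13.91798567] [-78.38421289  -0.37202578 179.57978523]
[-131.5    1.7  -10.8] [-0.007, -0.0024, -0.0022, 0.0011, -0.0011, -0.018]
[-128.1    1.1   -9.6] [-0.014, -0.0054, -0.0022, 0.0011, -0.0011, -0.0314]
[-124.7    0.5   -8.4] [-0.0211, -0.0083, -0.0022, 0.0011, -0.0011, -0.0447]
[-1.213e+02  1.000e-01 -7.200e+00] [-0.0283, -0.011, -0.0022, 0.0012, -0.0011, -0.0581]
[-117.8   -0.3   -6. ] [-0.0355, -0.0136, -0.0023, 0.0012, -0.0011, -0.0714]
[-114.4   -0.7   -4.8] [-0.0428, -0.016, -0.0023, 0.0012, -0.0011, -0.0847]
[-110.9   -0.9   -3.6] [-0.0501, -0.0183, -0.0023, 0.0012, -0.001, -0.0981]
[-107.5   -1.1   -2.4] [-0.0574, -0.0204, -0.0023, 0.0012, -0.001, -0.1114]
[-104.    -1.2   -1.2] [-0.0648, -0.0223, -0.0023, 0.0012, -0.001, -0.1248]
[-100.6   -1.3   -0. ] [-0.0723, -0.0241, -0.0023, 0.0012, -0.001, -0.1381]
```

```bash
python3 -m crank '[[[-0.007,-0.0025,-0.002,0.001,-0.001,-0.018],[-0.014,-0.0055,-0.002,0.001,-0.001,-0.0315],[-0.021,-0.008,-0.002,0.001,-0.001,-0.045],[-0.028,-0.011,-0.002,0.001,-0.001,-0.058],[-0.0355,-0.0135,-0.002,0.001,-0.001,-0.0715],[-0.043,-0.016,-0.002,0.001,-0.001,-0.085],[-0.05,-0.018,-0.002,0.001,-0.001,-0.098],[-0.0575,-0.0205,-0.002,0.001,-0.001,-0.111],[-0.065,-0.0225,-0.002,0.001,-0.001,-0.125],[-0.0725,-0.024,-0.002,0.001,-0.001,-0.138]]]'
python3 - <<'E'
from h import *
im=imaging.get_image("top")[:,:,::-1]; cv2.imwrite("pics/top2.png",im)
im=im[175:300,135:385]
cv2.imwrite("pics/crop2.png",cv2.resize(im,None,fx=3.2,fy=3.2,interpolation=cv2.INTER_CUBIC))
E
```

```text
time: 6.82
position: [561.1, 217.8, 14.9]
tool_rot: [[-0.054, 0.999, 0.0], [0.999, 0.054, 0.001], [0.001, 0.001, -1.0]]
ft_force: [0.4, 5.6, 3.3]
gripper_width: 50.4
```

View pics/crop2.png

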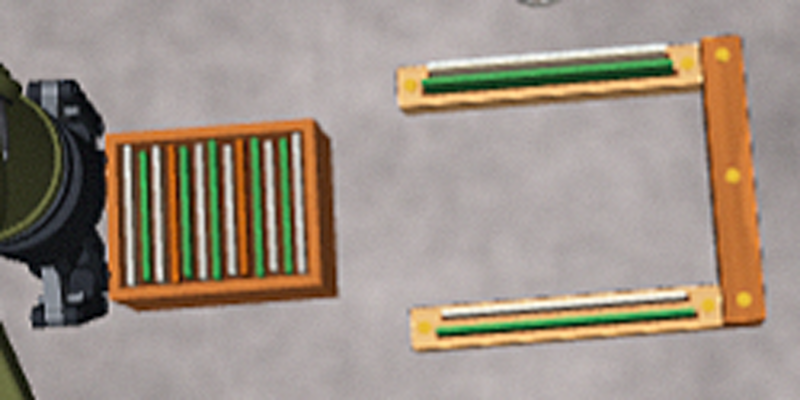

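The box is nearly square: rim corners (106,133), (315,119), (323,288), (112,302), with its edges at -3.8° against about -4.6° for the rails. I'll fit this and plan the run down the bay.

```bash
python3 - <<'E'
from h import *
R=np.load("R.npy");f=lambda a:np.array(a)/3.2+[135,175]
print("rail ends pred",((proj(w(R,[(180,84,26),(180,-60,26),(180,-84,26)]),"top")-[135,175])*3.2).round())
b,e=boxfit([(106,133),(315,119),(323,288),(112,302)]);print(b,e,inrack(R,b));np.save("b.npy",b)
s=env.get_state();print("tcp in rack",inrack(R,[*s['position'][:2],np.arctan2(s['tool_rot'][1,0],s['tool_rot'][0,0])]))
c,d=np.cos(R[2]),np.sin(R[2])
for x,y in((-120,0),(-60,0),(0,0),(38,0)):
    print(x,y,rel(R[0]+c*x-d*y,R[1]+d*x+c*y,15,np.degrees(R[2])+180))
E
```

```text
rail ends pred [[701.  43.]
 [720. 284.]
 [723. 326.]]
[564.07444108 142.68926292  -1.51575339] [[0.3, 0.6], [0.1, 0.2], [-0.1, -0.6], [-0.3, -0.2]] [-104.08685685   -2.30439298    0.17348185]
tcp in rack [-178.56396905   -1.49950845  180.10354446]
-120 0 [-0.1171, 0.0028, -0.0002, 0.0001, -0.0001, 0.0012]
-60 0 [-0.2371, 0.0026, -0.0002, 0.0001, -0.0001, 0.0012]
0 0 [-0.3571, 0.0024, -0.0002, 0.0001, -0.0001, 0.0012]
38 0 [-0.4331, 0.0022, -0.0003, 0.0001, -0.0001, 0.0012]
```

The box is at (-104, -2.3) mm, 0.2° in the rack frame, and the rail ends agree with the rack fit. I'll push straight 120 mm and check on the way.

```bash
python3 -m crank '[[[-0.012,0,0,0,0,0.001],[-0.024,0,0,0,0,0.001],[-0.036,0,0,0,0,0.001],[-0.048,0,0,0,0,0.001],[-0.06,0.001,0,0,0,0.001],[-0.072,0.001,0,0,0,0.001],[-0.084,0.001,0,0,0,0.001],[-0.096,0.001,0,0,0,0.001],[-0.108,0.001,0,0,0,0.001],[-0.12,0.001,0,0,0,0.001]]]' | sed -n '1,2p;4p'
python3 -m crank '[[[-0.012,0,0,0,0,0],[-0.024,0,0,0,0,0],[-0.036,0,0,0,0,0],[-0.048,0,0,0,0,0],[-0.06,0,0,0,0,0],[-0.072,0,0,0,0,0],[-0.084,0,0,0,0,0],[-0.096,0,0,0,0,0],[-0.108,0,0,0,0,0],[-0.12,0,0,0,0,0]]]'
python3 - <<'E'
from h import *
im=imaging.get_image("top")[:,:,::-1]; cv2.imwrite("pics/top3.png",im)
R=np.load("R.npy");s=env.get_state();print("tcp in rack",inrack(R,[*s['position'][:2],np.arctan2(s['tool_rot'][1,0],s['tool_rot'][0,0])]))
im=im[175:300,135:385]
cv2.imwrite("pics/crop3.png",cv2.resize(im,None,fx=3.2,fy=3.2,interpolation=cv2.INTER_CUBIC))
E
```

```text
time: 8.12
position: [564.7, 158.3, 14.9]
ft_force: [-0.6, 6.1, 2.9]
time: 9.38
position: [567.6, 98.5, 14.9]
tool_rot: [[-0.051, 0.999, 0.0], [0.999, 0.051, 0.001], [0.001, 0.0, -1.0]]
ft_force: [-0.1, 5.7, 3.1]
gripper_width: 50.4
tcp in rack [-58.35137196  -1.00729636 179.90029867]
```

View pics/crop3.png

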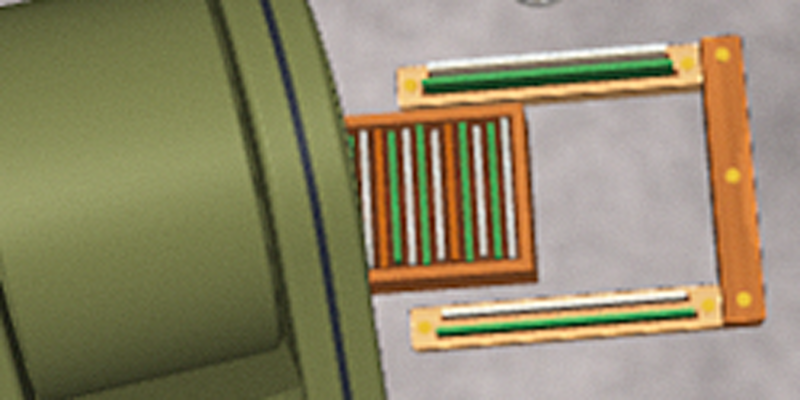

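The arm hides the rear, but the front rim corners are visible at (522,103) and (533,271), with clearance on both rails. I'll fit from those two.

```bash
python3 - <<'E'
from h import *
R=np.load("R.npy");f=lambda a:np.array(a)/3.2+[135,175]
b,e=fit(BOX[1:3],f([(522,103),(533,271)]),"top",[568,20,-1.52]);print(b,e,inrack(R,b))
for y in (-60,-48,48,60):
  z=60 if abs(y)<50 else 26
  print(y,((proj(w(R,[(60,y,z),(76,y,z)]),"top")-[135,175])*3.2).round(1).tolist())
E
```

```text
[570.98292976  24.47876215  -1.51370982] [[0.0, 0.2], [-0.0, -0.2]] [14.32295025 -1.55120719  0.2905698 ]
-60 [[512.4, 298.5], [540.0, 296.6]]
-48 [[506.9, 269.9], [535.4, 267.9]]
48 [[497.3, 103.3], [525.3, 101.3]]
60 [[500.7, 96.7], [527.7, 94.8]]
```

Box at (14.3, -1.6) mm, 0.3°. I'll push on 94 mm, then go in small steps until the force shows the stop.

```bash
python3 -m crank '[[[-0.012,0,0,0,0,0],[-0.024,0,0,0,0,0],[-0.036,0,0,0,0,0],[-0.048,0,0,0,0,0],[-0.06,0,0,0,0,0],[-0.072,0,0,0,0,0],[-0.084,0,0,0,0,0],[-0.096,0,0,0,0,0],[-0.108,0,0,0,0,0],[-0.12,0,0,0,0,0]]]' | sed -n '1,4p'
python3 -m crank '[[[-0.01,0,0,0,0,0],[-0.02,0,0,0,0,0],[-0.03,0,0,0,0,0],[-0.04,0,0,0,0,0],[-0.05,0,0,0,0,0],[-0.06,0,0,0,0,0],[-0.068,0,0,0,0,0]]]' | sed -n '1,4p'
python3 -c "
from h import *
R=np.load('R.npy');s=env.get_state();print('tcp in rack',inrack(R,[*s['position'][:2],np.arctan2(s['tool_rot'][1,0],s['tool_rot'][0,0])]))
im=imaging.get_image('scene')[:,:,::-1]; cv2.imwrite('pics/sc4.png',cv2.resize(im[130:310,220:430],None,fx=3.2,fy=3.2,interpolation=cv2.INTER_CUBIC))"
```

```text
time: 10.68
position: [570.6, 38.9, 14.9]
tool_rot: [[-0.052, 0.999, 0.0], [0.999, 0.052, 0.002], [0.002, 0.0, -1.0]]
ft_force: [-0.9, 6.9, 3.8]
time: 11.55
position: [572.2, 4.9, 14.9]
tool_rot: [[-0.052, 0.999, -0.0], [0.999, 0.052, 0.002], [0.002, -0.0, -1.0]]
ft_force: [-1.1, 6.1, 5.3]
tcp in rack [ 33.89827186  -1.37179579 179.97432525]
```

View pics/sc4.png

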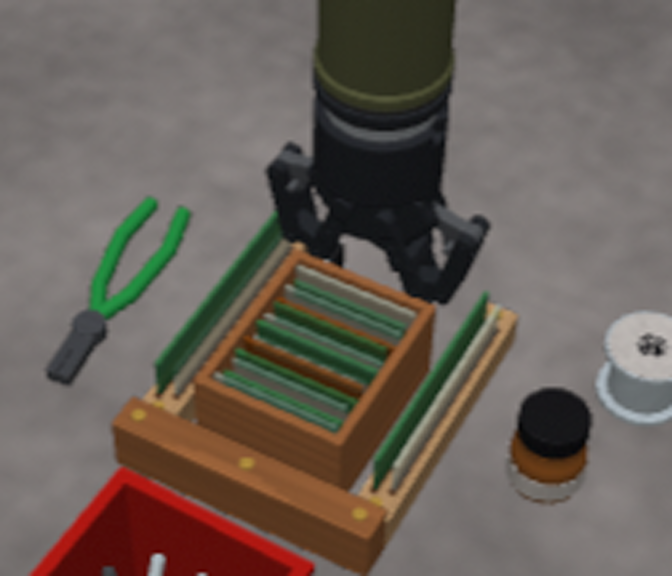

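The box is in the bay, roughly 10 mm short of the stop, with gaps on both sides. The gripper knuckles are well above the strips. Now the slow approach.

```bash
p='sed -n 2p;4p'; python3 -m crank '[[[-0.005,0,0,0,0,0],[-0.01,0,0,0,0,0],[-0.014,0,0,0,0,0]]]' | sed -n '2p;4p'
python3 -m crank '[[[-0.002,0,0,0,0,0],[-0.004,0,0,0,0,0]]]' | sed -n '2p;4p'
python3 -m crank '[[[-0.002,0,0,0,0,0],[-0.004,0,0,0,0,0]]]' | sed -n '2p;4p'
```

```text
position: [572.5, -1.9, 14.9]
ft_force: [0.4, 6.0, 5.0]
position: [572.5, -3.8, 14.9]
ft_force: [0.5, 6.0, 4.8]
position: [572.6, -5.8, 14.8]
ft_force: [-0.2, 6.6, 4.5]
```

```bash
python3 -m crank '[[[-0.002,0,0,0,0,0],[-0.004,0,0,0,0,0]]]' | sed -n '2p;4p'
python3 -m crank '[[[-0.002,0,0,0,0,0],[-0.003,0,0,0,0,0]]]' | sed -n '2p;4p'
```

```text
position: [572.7, -6.7, 14.9]
ft_force: [-0.4, 9.7, 4.6]
position: [572.6, -6.7, 14.9]
ft_force: [-0.8, 10.7, 5.0]
```

```bash
python3 -m crank '[[[-0.002,0,0,0,0,0],[-0.003,0,0,0,0,0]]]' | sed -n '2p;4p'
```

```text
position: [572.4, -6.7, 14.9]
ft_force: [-2.6, 12.2, 4.9]
```

The tool stalls at y=-6.7 while the force climbs from 6 to 12 N, so the box is on the stop. I'll back off gently and then rise.

```bash
python3 -m crank '[[[0.004,0,0,0,0,0],[0.01,0,0,0,0,0],[0.02,0,0,0,0,0],[0.04,0,0,0,0,0],[0.07,0,0,0,0,0],[0.1,0,0,0,0,0],[0.1,0,0,0,0,0]]]' | sed -n '2p;4p'
python3 -m crank '[[[0.1,0,-0.1,0,0,0],[0.2,0,-0.2,0,0,0],[0.3,0,-0.3,0,0,0],[0.4,0,-0.4,0,0,0],[0.5,0,-0.5,0,0,0],[0.6,0,-0.5,0,0,0],[0.6,0,-0.5,0,0,0],[0.6,0,-0.5,0,0,0]]]' | sed -n '1,2p;4p'
python3 - <<'E'
from h import *
im=imaging.get_image("top")[:,:,::-1]; cv2.imwrite("pics/top5.png",im)
im=im[175:300,135:385]
cv2.imwrite("pics/crop5.png",cv2.resize(im,None,fx=3.2,fy=3.2,interpolation=cv2.INTER_CUBIC))
E
```

```text
position: [570.7, 40.8, 14.7]
ft_force: [0.0, 0.2, -0.5]
time: 15.1
position: [555.0, 339.3, 265.2]
ft_force: [0.8, -0.6, -0.1]
```

View pics/crop5.png

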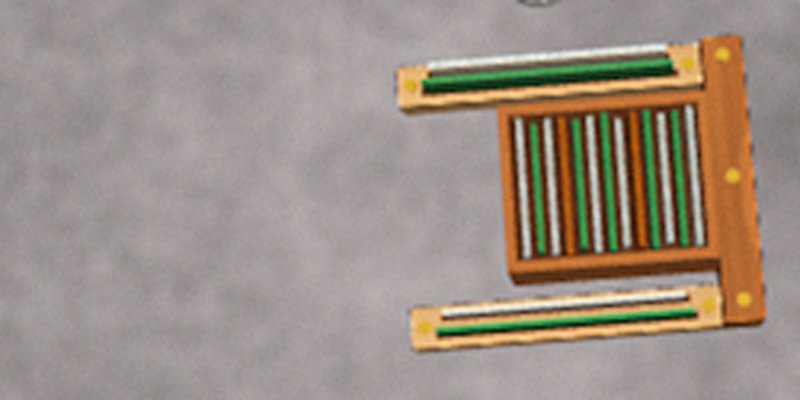

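The box lies flush with the end stop, square, with a gap to each rail; the rear rim corners are at (499,107) and (511,275). One last fit, then I hand in.

```bash
python3 - <<'E'
from h import *
R=np.load("R.npy")
b,e=boxfit([(499,107),(706,92),(718,262),(511,275)]);q=inrack(R,b);print(q,e)
s=env.get_state();print(s['time'],s['ft_force'])
if abs(q[1])<8 and abs(q[2])<3: env.job_done()
E
```

```text
[ 1.19986932e+02 -2.69448169e+00 -3.14866542e-02] [[-0.4, 0.3], [0.6, 0.4], [0.9, -0.6], [-1.2, -0.1]]
15.15 [ 0.65069477 -1.63835746 -0.15559702]
the job is handed in; nothing more can be done
```

The box is against the end stop, and I handed the job in at about 15 s of the 72 s allowed. I pushed it with two part-open fingers on its rear face: first along a 165 mm arc to straighten it, then straight down the bay.

- **Final pose:** the last fit from the top camera puts the box at x = 120.0 mm, y = -2.7 mm in the rack's frame, turned by about 0.03°. All three are inside the limits.
- **Contact with the stop:** the tool stalled while the push force rose from about 6 to 12 N. The fingers then backed off, and the arm ended clear at 265 mm height.
- **Rails:** the pictures show gaps to both rails, and no jump in force suggested a touch.
- **Bystanders:** I did not measure them again. None lay on the tool's path, but the final crop does not show most of them.
- **Disagreements:** the wrist view put the box about 5 px (4–5 mm) further back than the first top-camera fit. Some rail corners misfitted the rack by up to 2 px, evenly on both sides. Neither affected the result.

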